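Clip the mixing drum onto its shaft

ROBOT

A 6-joint arm with a two-finger parallel gripper is mounted at the origin on the work surface. World frame = base frame: x ahead of the robot, y to its left, z up, the work surface at z = 0. Lengths are in m, angles in degrees, forces in N, time in s.
With the tool pointing down it reaches from about 0.3 to 0.75 m from the base axis. Payload 8.5 kg.
Tool frame: the origin (TCP) lies midway between the tips of the shut fingers; the grasp point (between the pads) lies 19 mm behind it; z points along the fingers, y is the direction in which the jaws open and shut (so a half turn about z gives the same grasp; the last joint's range is limited). The gripper opens to 85 mm and grips with 20 to 120 N. Pads are 22 mm wide; open, the fingers measure 114 mm over their backs; the gripper's body (76 mm by 85 mm) begins 54 mm behind the grasp point. The pads swing forward as they close: fully open they stand 13 mm farther back than shut.
Start: joints at [-80.575, 21.807, 74.336, -0, 83.858, -12.336], TCP at [0.204, -0.511, 0.231] pointing down, gripper open.
Joint ranges: [-178.18, 178.18], [-50.72, 133.34], [12.68, 142.11], [-81.47, 261.47], [9.98, 163.14], [-165.26, 165.26]. Speed limits (degrees/s): [136.94, 136.94, 180, 180, 180, 180].

INTERFACE

Orientations are given as a 3x3 rotation matrix whose columns are the frame's x, y, z axes.
In Python, from rig import env gives the robot as it stands.
- The arm moves only by the shell command python3 -m inch 'ROWS' [FORCE]. ROWS is text: rows parted by semicolons, each of 5 numbers parted by spaces: the finger opening in mm, from 0 to 85.4, then the shift along the tool's x, y, z in mm, then the turn about the tool's z in degrees. In form: jaw dx dy dz turn; .... A call has 1 to 10 rows; each row is the pose to reach, as a shift and turn from the pose commanded when the call began, along the tool's axes at that moment; what a row does not reach only later rows make up. A row lasts 1/8 s, in which the tool goes at most 62.5 mm and 10.7 degrees, less where a joint would pass 70% of its speed; a pose out of reach is approached as far as the arm can. A call with a gripper value outside its range is refused whole. The fingers move at their own pace and stop on an object; FORCE is the grip in N (left out, the last holds). Time passes only in rows, so rows that repeat a pose let the fingers close. It gives the time, the measured TCP pose, the force and the opening at its end, in the units of the state.
- env.observe(): the state, without advancing time (a new reading comes with each control period).
- env.get_image(name): name is "scene" or "top"; returns a dict with "color" (420x560x3 uint8, blue, green, red), "range_z" (420x560 float32, m along the optical axis (not along the pixel's ray), 0 where there is no reading), "fov_y" (degrees; the focal length in pixels is half the picture's height over the tangent of half this angle, whatever the lens; pixels are square), "cx", "cy" (the principal point, pixels), "k1" (the pictures are not rectified: a ray, as slopes to the right and down, at radius r is drawn at 1 + k1 r^2 times it, then the intrinsics apply), "R" (3x3) and "t" (3): a world point X has camera coordinates R X + t. Camera axes: x right, y down, z forward; pixel columns grow to the right and rows downward; lengths in m; the calibration is good to about 2 mm. A picture is of the moment at which its call begins.
- env.close_job(): hands the job in, once; it reports no verdict.
The state is a dict: "time_s": time; "q": joint angles; "qvel": joint speeds; "joint_efforts": joint torques, N m; "position": TCP position; "tool_rot": TCP orientation; "ft_force": force on the tool from outside, world axes, zero at the start; "wrist_torque": the same for the moment, N m; "grip_width": finger opening in m.
Only numpy, scipy, OpenCV 4.12 (cv2) and the standard library are available. Lean on these libraries where they do the work, as an engineer would, in place of code of your own. Each camera call takes 0.05 s, during which the arm holds its last target.

TASK

Fit the orange retaining clip to the drum mixer on the pharmacy bench: push it down onto the shaft, in the wide groove near the shaft's free end, until its two spring jaws snap around the shaft and it is fully home, then let go of it. Leave the smaller blue clip standing where it is.

Things in the scene. Friction and masses are not known exactly. Their poses are not given: they have to be found in the camera images.
- orange_clip (a point): Centre (42 mm up) of the loose orange plastic retaining clip, 63 g, standing on its two jaws, mouth down. 84 mm tall (z up), 54 across the jaws (x), 24 thick (y, the way the shaft passes through). Its handle, a block 20 (x) by 24 mm (y), from 4 to 42 mm above this point, can be gripped on either pair of faces; the crown below it is 44 mm wide (x). Front and back are alike.
- orange_bore (a point): Centre of the orange clip's seat between the jaws, 18 mm below orange_clip; same axes; on the shaft's centre line when fully home. The feet end 24 mm below it. The mouth is flared to 38 mm at the feet, 17 mm at its narrowest; the sprung jaws spread when pushed straight down onto the shaft (5 to 20 N), then snap shut beneath it and hold.
- groove (a point): Middle of the groove in the fixed mixer's level shaft, on its centre line, 85 mm above the bench. y runs along the shaft to the white motor housing, z up; free end 35 mm along -y. Groove 42 mm long, 24 mm diameter, between aluminium collars of 36 mm diameter. The clear drum (120 mm diameter) begins 68 mm along +y, the housing (165 mm high) 115 mm along +y.
- blue_clip (a point): Centre, 31.5 mm above its underside, of the loose blue clip: the same shape but smaller (63 mm tall, 40 mm across, 18 mm thick) and too narrow for this shaft. It stands on the bench, to be left alone.
Not all that is in view belongs to the job. Of the things shaped like the part that bears orange_clip, the orange one is meant.

How it is judged (in metres and radians):
At the end, for the whole second after the job is handed in: The orange clip is snapped onto the shaft within the groove and at rest: the centre of its seat is within 6 mm of the shaft's centre line sideways and in height, within 16 mm of the groove's middle along the shaft, with the seat's axis within 0.3 rad of the shaft's (x of orange_bore in the frame of groove between -0.006 and 0.006 m and z of orange_bore in the frame of groove between -0.006 and 0.006 m and y of orange_bore in the frame of groove between -0.016 and 0.016 m and angle between the y axis of orange_clip and the y axis of groove, either way round below 0.3 rad and linear speed of clip below 0.03 m/s); the robot touches nothing.
It fails at once if the blue clip is moved by more than 30 mm or tipped over (distance of blue_clip from where it was at the start of the episode above 0.03 m or angle between blue_clip's own z axis and vertical above 0.6 rad).
It also fails if it takes over 40 s, if anything falls off the work surface, if the arm or the gripper's body presses on something with over 40 N, if the wrist force passes 120 N, or if a joint passes its speed limit or range.

## Working session

There is one attempt and no reset: what is moved stays moved. The work goes in short steps, Python scripts to look and compute and a shell command to move; the robot and the scene stay as the last step left them, time stands still between calls to the robot, and variables do not carry over. Pictures are saved under pics/ and viewed, and the job is handed in when it is done.

```bash
mkdir -p pics; ls; cat > look.py <<'E'
import cv2,sys,pickle
from rig import env
tag=sys.argv[1]
for n in ("scene","top"):
    d=env.get_image(n); cv2.imwrite(f"pics/{n}_{tag}.png",d["color"]); pickle.dump(d,open(f"{n}_{tag}.pkl","wb"))
    print(n,d["fov_y"],d["cx"],d["cy"],d["k1"],(-d["R"].T@d["t"]).round(3),d["R"].round(3).tolist())
s=env.observe(); print(s["time_s"],s["position"],s["tool_rot"],s["ft_force"],s["grip_width"])
E
python3 look.py a
```

```text
pics
scene 52.980750256067914 275.7310083262543 202.98290748165815 -0.07705337090206077 [0.935 0.425 0.588] [[-0.755, 0.655, -0.013], [0.414, 0.461, -0.785], [-0.508, -0.598, -0.62]]
top 56.797920685098745 279.3132845618878 212.85618653707172 0.03266159206075787 [ 0.456 -0.052  0.73 ] [[-0.004, -1.0, -0.002], [-0.995, 0.004, -0.104], [0.104, 0.002, -0.995]]
0.1 [ 0.20386765 -0.51055475  0.2307622 ] [[ 9.28741099e-01  3.70728918e-01 -2.02094609e-04]
 [ 3.70728856e-01 -9.28740232e-01  1.30242182e-03]
 [ 2.95152037e-04 -1.28453497e-03 -9.99999131e-01]] [-0.17398017 -0.62371348  0.08089595] 0.08492350231734781
```

View pics/scene_a.png

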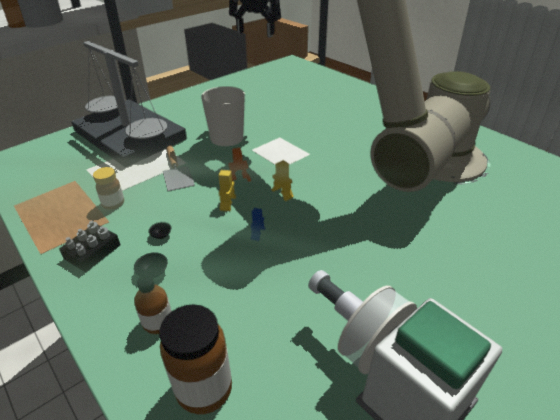

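View pics/top_a.png

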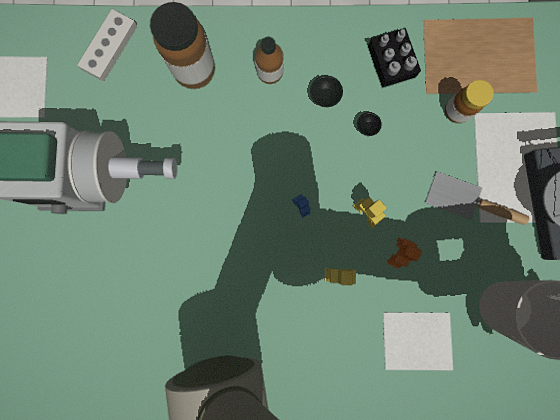

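The scene view shows a dark orange clip at about (240,162), with the matching top view at (404,252). The blue clip is at (258,222) / (302,205). Two yellow clips stand nearby, and the mixer shaft's free end is at (320,282) / (175,168). Next I'll zoom in and measure.

```bash
cat > geo.py <<'E'
import numpy as np,cv2,pickle
def load(n,tag): return pickle.load(open(f"{n}_{tag}.pkl","rb"))
def slopes(d,uv):
    uv=np.atleast_2d(uv).astype(float); f=210/np.tan(np.radians(d["fov_y"]/2))
    p=(uv-[d["cx"],d["cy"]])/f; q=p.copy()
    for _ in range(20): q=p/(1+d["k1"]*(q**2).sum(1,keepdims=True))
    return q
def rays(d,uv):
    q=slopes(d,uv); return -d["R"].T@d["t"], np.c_[q,np.ones(len(q))]@d["R"]
def onz(d,uv,z):
    o,v=rays(d,uv); return o+v*((z-o[2])/v[:,2])[:,None]
def pts(d,mask):
    r,c=np.nonzero(mask&(d["range_z"]>0)); uv=np.c_[c,r]
    o,v=rays(d,uv); return o+v*d["range_z"][r,c][:,None],uv
def proj(d,X):
    X=np.atleast_2d(X); c=X@d["R"].T+d["t"]; q=c[:,:2]/c[:,2:]; f=210/np.tan(np.radians(d["fov_y"]/2))
    return q*(1+d["k1"]*(q**2).sum(1,keepdims=True))*f+[d["cx"],d["cy"]]
def hsv(d): return cv2.cvtColor(d["color"],cv2.COLOR_BGR2HSV)
E
python3 - <<'E'
from geo import *
t=load("top","a");s=load("scene","a")
a=cv2.resize(t["color"][170:300,270:470],None,fx=4,fy=4,interpolation=cv2.INTER_CUBIC);cv2.imwrite("pics/ztop.png",a)
a=cv2.resize(s["color"][130:250,150:310],None,fx=5,fy=5,interpolation=cv2.INTER_CUBIC);cv2.imwrite("pics/zsc.png",a)
a=cv2.resize(t["color"][110:230,50:210],None,fx=5,fy=5,interpolation=cv2.INTER_CUBIC);cv2.imwrite("pics/zsh.png",a)
for d,(r0,r1,c0,c1) in ((t,(230,275,380,430)),(s,(140,190,228,260))):
    h=hsv(d);m=np.zeros((420,560),bool);m[r0:r1,c0:c1]=1
    m&=((h[...,0]<14)|(h[...,0]>175))&(h[...,1]>120)
    P,uv=pts(d,m);print(m.sum(),P.min(0).round(3),P.max(0).round(3))
    i=P[:,2]>0.076;print("top",i.sum(),P[i].mean(0),np.ptp(P[i],0))
    if i.sum()>4: print(cv2.minAreaRect((P[i,:2]*1000).astype(np.float32)))
E
```

```text
473 [ 0.431 -0.29   0.002] [ 0.484 -0.25   0.087]
top 165 [ 0.45713586 -0.26964905  0.08265748] [0.02633996 0.02840699 0.00992198]
((457.2211608886719, -270.8258361816406), (25.22207260131836, 21.413772583007812), 61.88326644897461)
105 [ 0.445 -0.281  0.002] [ 0.479 -0.249  0.086]
top 50 [ 0.4641549  -0.26586151  0.08231348] [0.02302867 0.02472745 0.008495  ]
((461.382568359375, -269.2706298828125), (24.384441375732422, 16.200923919677734), 53.228485107421875)
```

View pics/ztop.png

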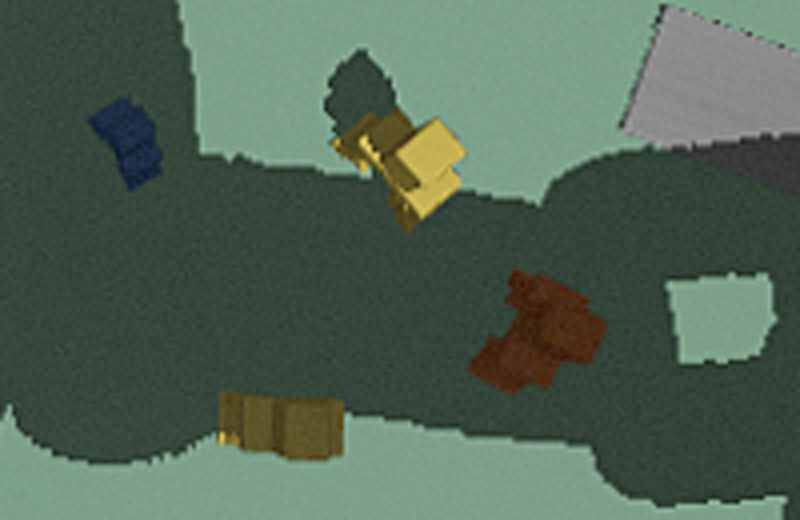

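View pics/zsc.png

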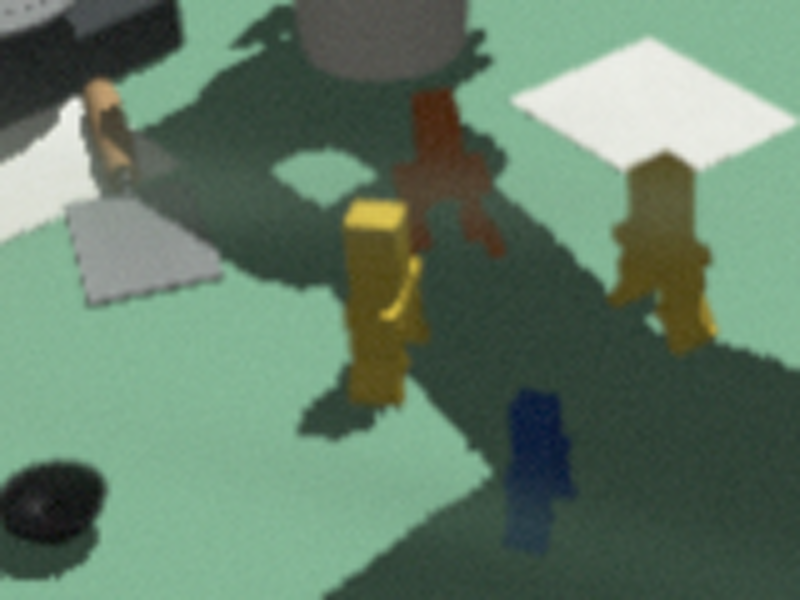

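View pics/zsh.png

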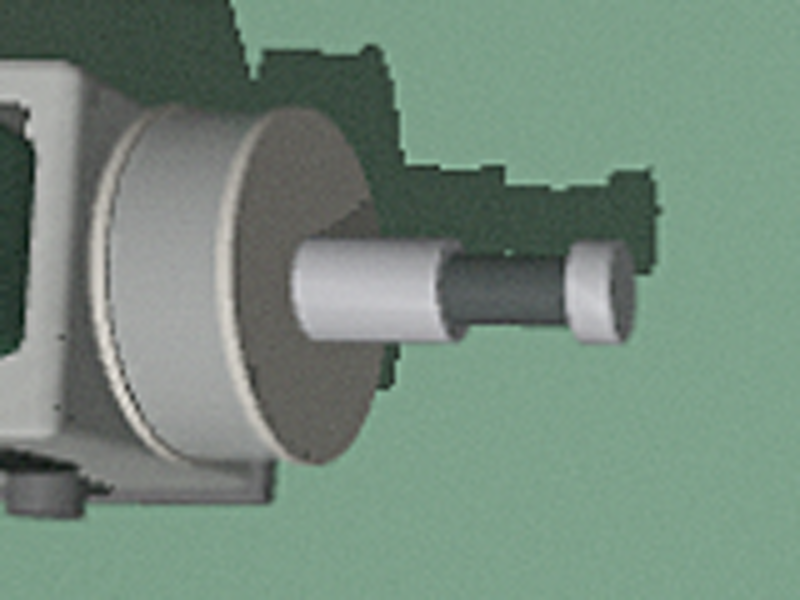

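```bash
python3 - <<'E'
from geo import *
t=load("top","a");s=load("scene","a")
h=hsv(t);m=np.zeros((420,560),bool);m[230:275,380:430]=1
m&=((h[...,0]<14)|(h[...,0]>175))&(h[...,1]>120)
P,uv=pts(t,m)
print(np.histogram(P[:,2],bins=np.arange(0,.095,.006)))
for lo,hi in((.0,.03),(.03,.05),(.0,.05),(.079,.09)):
    i=(P[:,2]>lo)&(P[:,2]<hi);print(lo,hi,i.sum(),P[i].mean(0).round(4),cv2.minAreaRect((P[i,:2]*1000).astype(np.float32)))
# whole footprint
print("all",cv2.minAreaRect((P[:,:2]*1000).astype(np.float32)))
np.save("orange.npy",P)
# top face edges via intensity: handle-top mask pixels onto z=.084
i=P[:,2]>.079; q=onz(t,uv[i],.084);print("ray top",q.mean(0),cv2.minAreaRect((q[:,:2]*1000).astype(np.float32)))
# shaft: points
for d,(r0,r1,c0,c1) in ((t,(150,185,105,185)),(s,(262,330,300,372))):
    m=np.zeros((420,560),bool);m[r0:r1,c0:c1]=1
    P,_=pts(d,m);P=P[P[:,2]>.07]
    print("shaft pts",len(P),P.min(0).round(3),P.max(0).round(3))
    y0=P[:,1].min()
    for a in np.arange(y0-.001,y0+.12,.006):
        i=(P[:,1]>a)&(P[:,1]<a+.006)
        if i.sum()>5: print(round(a+.003,4),i.sum(),"x",P[i,0].min().round(4),P[i,0].max().round(4),"mid",((P[i,0].min()+P[i,0].max())/2).round(4),"zmax",np.percentile(P[i,2],95).round(4), "xtop",P[i][P[i,2]>np.percentile(P[i,2],70),0].mean().round(4))
# blue, yellow, beaker
h=hsv(t)
for nm,m in (("blue",(h[...,0]>105)&(h[...,0]<130)&(h[...,1]>120)),("yel",(h[...,0]>20)&(h[...,0]<32)&(h[...,1]>120))):
    n,l,st,c=cv2.connectedComponentsWithStats(m.astype(np.uint8))
    for k in range(1,n):
        if st[k,4]>60:
            P,_=pts(t,l==k);print(nm,st[k],P.min(0).round(3),P.max(0).round(3),P[P[:,2]>P[:,2].max()-.008].mean(0).round(3))
m=np.zeros((420,560),bool);m[270:360,480:560]=1
P,_=pts(t,m);P=P[P[:,2]>.02];print("beaker",P.min(0),P.max(0))
E
```

```text
(array([ 18,  33,  22,   3,   5,   9,  13, 142,  13,  14,  14,  15,  11,
       131,  30]), array([0.   , 0.006, 0.012, 0.018, 0.024, 0.03 , 0.036, 0.042, 0.048,
       0.054, 0.06 , 0.066, 0.072, 0.078, 0.084, 0.09 ]))
0.0 0.03 81 [ 0.4507 -0.2622  0.0111] ((458.4588317871094, -266.46759033203125), (21.99338722229004, 53.646705627441406), 73.7500228881836)
0.03 0.05 170 [ 0.4551 -0.266   0.0442] ((456.93109130859375, -270.1163635253906), (24.846649169921875, 44.41033172607422), 63.8246955871582)
0.0 0.05 251 [ 0.4537 -0.2648  0.0335] ((457.3513488769531, -270.57171630859375), (24.862014770507812, 51.81652069091797), 62.574012756347656)
0.079 0.09 159 [ 0.4572 -0.27    0.0829] ((457.24169921875, -270.9071960449219), (25.09099769592285, 21.504981994628906), 62.90436935424805)
all ((457.24444580078125, -270.7778015136719), (25.326366424560547, 51.81652069091797), 62.57402038574219)
ray top [ 0.45717833 -0.26960323  0.084     ] ((457.34381103515625, -269.49224853515625), (25.020137786865234, 21.55674934387207), 62.75138854980469)
shaft pts 1519 [0.569 0.124 0.07 ] [0.635 0.23  0.118]
0.
[... 2052 characters left out ...]
129 x 0.6057 0.6562 mid 0.6309 zmax 0.1442 xtop 0.6165
0.2367 168 x 0.6106 0.6539 mid 0.6322 zmax 0.1423 xtop 0.6204
0.2427 129 x 0.6166 0.6517 mid 0.6341 zmax 0.1403 xtop 0.6246
0.2487 93 x 0.6241 0.6499 mid 0.637 zmax 0.1386 xtop 0.63
blue [293 195  17  22 169] [ 0.526 -0.107  0.002] [ 0.561 -0.077  0.064] [ 0.545 -0.091  0.062]
yel [462  80  32  29 690] [ 0.706 -0.463 -0.002] [ 0.79  -0.37   0.087] [ 0.728 -0.392  0.084]
yel [353 197  33  31 534] [ 0.505 -0.247 -0.004] [ 0.558 -0.19   0.086] [ 0.532 -0.214  0.083]
yel [324 268  32  17 420] [ 0.405 -0.183 -0.   ] [ 0.429 -0.133  0.087] [ 0.417 -0.161  0.083]
beaker [ 0.30164557 -0.50996613  0.02002801] [ 0.41602874 -0.4012921   0.13242178]
```

The orange clip stands at about (0.458, -0.270), with its jaw axis at -27.3° and its top at 84 mm, all consistent with the given sizes. The shaft is along y at x ≈ 0.600–0.604 (the two views differ by 4 mm), with the groove middle at y ≈ 0.161. I'll move above the clip now.

```bash
python3 -m inch '60 41 -16 0 -5; 60 82 -32 0 -10; 60 123 -48 0 -15; 60 163 -65 0 -21; 60 204 -81 0 -26; 60 245 -97 0 -31; 60 286 -113 20 -36; 60 326 -129 50 -41; 60 326 -129 90 -41; 60 326 -129 90 -41' 60; python3 look.py b
python3 - <<'E'
from geo import *
t=load("top","b");s=load("scene","b")
cv2.imwrite("pics/b1.png",np.hstack([cv2.resize(t["color"][170:330,300:460],(400,400)),cv2.resize(s["color"][90:210,180:300],(400,400))]))
E
```

```text
time_s: 1.35
position: [0.4579, -0.2689, 0.1391]
tool_rot: [[0.457, 0.889, -0.005], [0.889, -0.457, 0.004], [0.002, -0.006, -1.0]]
ft_force: [-0.3, 0.0, -0.1]
grip_width: 0.0601
scene 52.980750256067914 275.7310083262543 202.98290748165815 -0.07705337090206077 [0.935 0.425 0.588] [[-0.755, 0.655, -0.013], [0.414, 0.461, -0.785], [-0.508, -0.598, -0.62]]
top 56.797920685098745 279.3132845618878 212.85618653707172 0.03266159206075787 [ 0.456 -0.052  0.73 ] [[-0.004, -1.0, -0.002], [-0.995, 0.004, -0.104], [0.104, 0.002, -0.995]]
1.45 [ 0.45900521 -0.27069675  0.14230791] [[ 4.58237414e-01  8.88829656e-01  5.61859109e-04]
 [ 8.88829799e-01 -4.58237130e-01 -5.67084442e-04]
 [-2.46576764e-04  7.59256427e-04 -9.99999681e-01]] [0.09610893 0.87439535 0.84747919] 0.05999120372485139
```

View pics/b1.png

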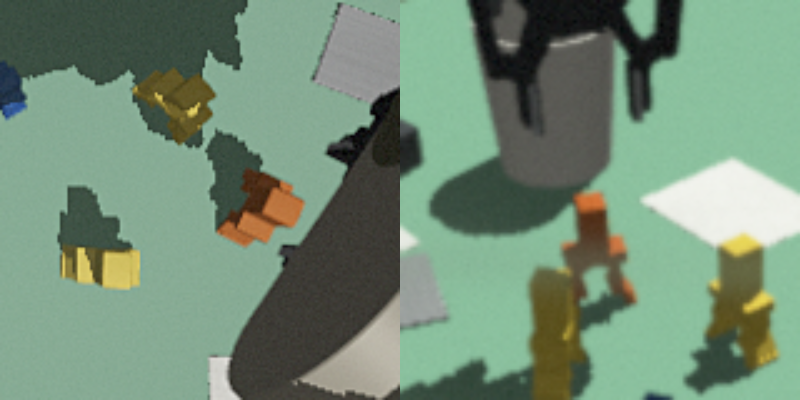

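The fingers straddle the now brightly lit orange clip: fingers at x≈530/640 in the right panel, clip handle at 590. Next I descend and close.

```bash
python3 -m inch '60 0 0 40 0; 60 0 0 80 0; 60 0 0 94 0; 60 0 0 94 0; 10 0 0 94 0; 10 0 0 94 0; 10 0 0 94 0; 10 0 0 94 0; 10 0 0 94 0; 10 0 0 94 0' 80; python3 look.py c
```

```text
time_s: 2.7
position: [0.4593, -0.2705, 0.0486]
tool_rot: [[0.458, 0.889, 0.002], [0.889, -0.458, -0.002], [-0.001, 0.002, -1.0]]
ft_force: [-0.6, 1.0, 5.9]
grip_width: 0.019
scene 52.980750256067914 275.7310083262543 202.98290748165815 -0.07705337090206077 [0.935 0.425 0.588] [[-0.755, 0.655, -0.013], [0.414, 0.461, -0.785], [-0.508, -0.598, -0.62]]
top 56.797920685098745 279.3132845618878 212.85618653707172 0.03266159206075787 [ 0.456 -0.052  0.73 ] [[-0.004, -1.0, -0.002], [-0.995, 0.004, -0.104], [0.104, 0.002, -0.995]]
2.8 [ 0.45929737 -0.27053215  0.04858305] [[ 4.57607460e-01  8.89152921e-01  1.57971754e-03]
 [ 8.89154074e-01 -4.57605275e-01 -1.56385247e-03]
 [-6.67616910e-04  2.12024285e-03 -9.99997529e-01]] [-1.88298079  0.71574315  5.35836386] 0.018961117217219662
```

```bash
python3 -m inch '10 0 0 -20 0; 10 0 0 -60 0; 10 0 0 -110 0; 10 0 0 -150 0; 10 45 -7 -170 -5; 10 90 -14 -170 -9; 10 140 -22 -170 -14; 10 190 -30 -170 -19; 10 240 -38 -170 -23; 10 290 -45 -170 -27'; python3 look.py d
```

```text
time_s: 4.05
position: [0.5518, 0.01, 0.2179]
tool_rot: [[0.002, 1.0, 0.001], [1.0, -0.002, -0.0], [-0.0, 0.001, -1.0]]
ft_force: [-0.2, -0.0, -0.9]
grip_width: 0.0192
scene 52.980750256067914 275.7310083262543 202.98290748165815 -0.07705337090206077 [0.935 0.425 0.588] [[-0.755, 0.655, -0.013], [0.414, 0.461, -0.785], [-0.508, -0.598, -0.62]]
top 56.797920685098745 279.3132845618878 212.85618653707172 0.03266159206075787 [ 0.456 -0.052  0.73 ] [[-0.004, -1.0, -0.002], [-0.995, 0.004, -0.104], [0.104, 0.002, -0.995]]
4.15 [0.55211211 0.01233572 0.21767599] [[-2.17357590e-03  9.99997327e-01  7.88937905e-04]
 [ 9.99997195e-01  2.17283205e-03  9.42487318e-04]
 [ 9.40770569e-04  7.90984260e-04 -9.99999245e-01]] [ 0.20299847 -0.76396992 -0.49064947] 0.019631344943283783
```

View pics/scene_d.png

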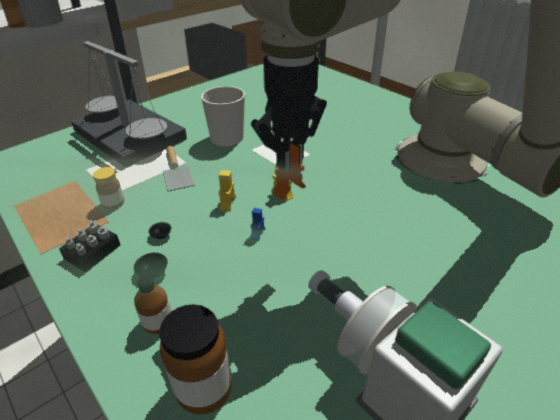

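The orange clip is upright in the gripper at about (288,175). The blue clip is untouched at (258,220). I'll go above the groove.

```bash
python3 -m inch '10 40 13 0 0; 10 85 28 10 0; 10 125 42 20 0; 10 149 50 37 0; 10 149 50 37 0; 10 149 50 37 0'; python3 look.py e
python3 - <<'E'
from geo import *
for n in("scene","top"):
    d=load(n,"e");c=proj(d,[[.602,.161,.12]])[0].astype(int);x,y=np.clip(c-70,0,[420,280]);print(c,x,y)
    cv2.imwrite(f"pics/e_{n}.png",cv2.resize(d["color"][y:y+140,x:x+140],(560,560),interpolation=cv2.INTER_CUBIC))
    h=hsv(d);m=np.zeros((420,560),bool);m[y:y+140,x:x+140]=1
    m&=(h[...,0]<14)&(h[...,1]>120);P,_=pts(d,m)
    print(n,len(P),P.min(0),P.max(0))
    for a in np.arange(.12,.23,.01):
        i=abs(P[:,2]-a)<.005
        if i.sum()>5:print(a.round(3),i.sum(),P[i].min(0).round(4),P[i].max(0).round(4),((P[i].min(0)+P[i].max(0))/2).round(4))
E
```

```text
time_s: 4.9
position: [0.6022, 0.1562, 0.1811]
tool_rot: [[0.005, 1.0, 0.001], [1.0, -0.005, -0.0], [-0.0, 0.001, -1.0]]
ft_force: [-0.4, -0.5, -0.2]
grip_width: 0.0191
scene 52.980750256067914 275.7310083262543 202.98290748165815 -0.07705337090206077 [0.935 0.425 0.588] [[-0.755, 0.655, -0.013], [0.414, 0.461, -0.785], [-0.508, -0.598, -0.62]]
top 56.797920685098745 279.3132845618878 212.85618653707172 0.03266159206075787 [ 0.456 -0.052  0.73 ] [[-0.004, -1.0, -0.002], [-0.995, 0.004, -0.104], [0.104, 0.002, -0.995]]
5.0 [0.60233604 0.15598831 0.18128864] [[ 5.50520223e-03  9.99983994e-01  1.30564088e-03]
 [ 9.99984838e-01 -5.50503459e-03 -1.31960087e-04]
 [-1.24770376e-04  1.30634756e-03 -9.99999139e-01]] [-0.69636344  0.42331424 -1.03460714] 0.018780116107479844
[333 275] 263 205
scene 230 [0.58537144 0.15413286 0.13458698] [0.62928659 0.16857854 0.21903629]
0.14 10 [0.5855 0.1604 0.1354] [0.6293 0.1679 0.1434] [0.6074 0.1642 0.1394]
0.17 6 [0.5887 0.167  0.1686] [0.6149 0.1677 0.1743] [0.6018 0.1673 0.1715]
0.18 30 [0.5854 0.1641 0.1752] [0.6054 0.1686 0.1838] [0.5954 0.1663 0.17
[... 482 characters left out ...]
 0.1335]
0.14 78 [0.5747 0.1424 0.135 ] [0.627  0.1661 0.145 ] [0.6008 0.1542 0.14  ]
0.15 51 [0.5816 0.142  0.1451] [0.6181 0.1665 0.1547] [0.5999 0.1543 0.1499]
0.16 18 [0.584  0.1424 0.1569] [0.6182 0.1464 0.1645] [0.6011 0.1444 0.1607]
0.17 42 [0.5793 0.1422 0.1658] [0.6222 0.1611 0.175 ] [0.6007 0.1517 0.1704]
0.18 84 [0.5795 0.1423 0.1755] [0.6224 0.1625 0.1844] [0.601  0.1524 0.18  ]
0.19 22 [0.5916 0.1423 0.1851] [0.623  0.1485 0.195 ] [0.6073 0.1454 0.19  ]
0.2 20 [0.5915 0.142  0.1962] [0.6081 0.1443 0.2044] [0.5998 0.1431 0.2003]
0.21 50 [0.5912 0.1422 0.2052] [0.61   0.1596 0.215 ] [0.6006 0.1509 0.2101]
0.22 68 [0.5929 0.1423 0.215 ] [0.6109 0.1593 0.2177] [0.6019 0.1508 0.2163]
```

View pics/e_scene.png

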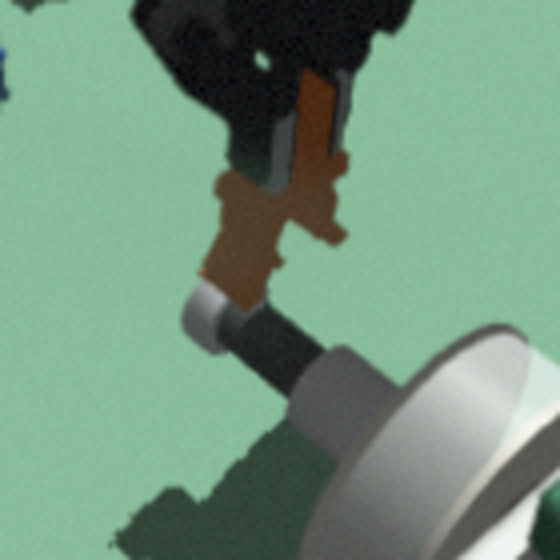

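View pics/e_top.png

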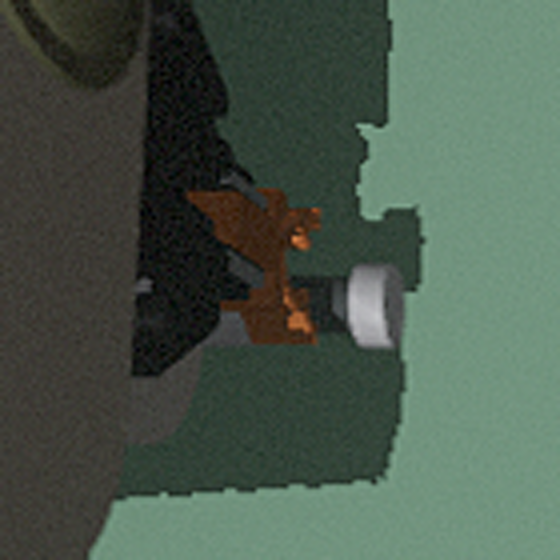

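The top view has the clip at x≈0.601, y 0.142–0.166, against the shaft at x≈0.600 and groove middle y≈0.160. The scene view says the clip is 2 mm off the other way, so I keep x. I'll shift +6 mm along the shaft and lower.

```bash
python3 -m inch '10 6 0 0 0; 10 6 0 10 0; 10 6 0 20 0; 10 6 0 30 0; 10 6 0 36 0; 10 6 0 42 0; 10 6 0 47 0; 10 6 0 47 0' 110; python3 look.py f
python3 - <<'E'
from geo import *
for n in("scene","top"):
    d=load(n,"f");c=proj(d,[[.602,.161,.12]])[0].astype(int);x,y=np.clip(c-50,0,[420,280])
    cv2.imwrite(f"pics/f_{n}.png",cv2.resize(d["color"][y:y+100,x:x+100],(500,500),interpolation=cv2.INTER_CUBIC))
E
```

```text
time_s: 6.0
position: [0.6021, 0.1631, 0.133]
tool_rot: [[0.004, 1.0, -0.001], [1.0, -0.004, -0.0], [-0.0, -0.001, -1.0]]
ft_force: [-0.6, 0.5, -0.8]
grip_width: 0.0186
scene 52.980750256067914 275.7310083262543 202.98290748165815 -0.07705337090206077 [0.935 0.425 0.588] [[-0.755, 0.655, -0.013], [0.414, 0.461, -0.785], [-0.508, -0.598, -0.62]]
top 56.797920685098745 279.3132845618878 212.85618653707172 0.03266159206075787 [ 0.456 -0.052  0.73 ] [[-0.004, -1.0, -0.002], [-0.995, 0.004, -0.104], [0.104, 0.002, -0.995]]
6.1 [0.60233975 0.16311705 0.13355453] [[ 4.14999922e-03  9.99991298e-01  4.27028436e-04]
 [ 9.99991388e-01 -4.15001933e-03  4.62311525e-05]
 [ 4.80029264e-05  4.26832899e-04 -9.99999908e-01]] [-0.17879055 -0.25549823 -1.54579799] 0.018758456462847437
```

View pics/f_scene.png

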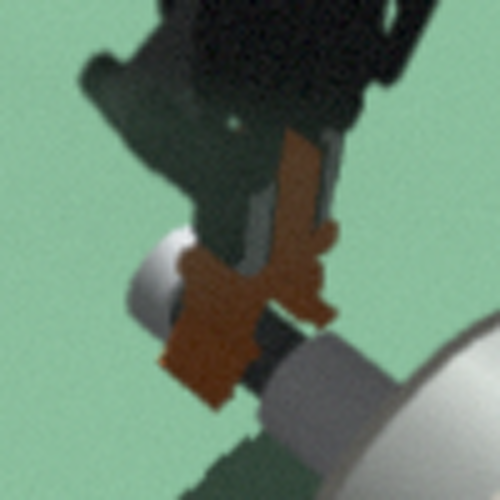

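View pics/f_top.png

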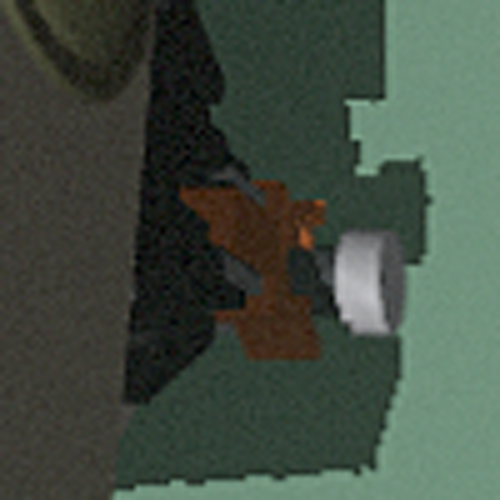

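The clip's jaws straddle the dark groove section, between the collars and without contact force. I'll push down.

```bash
python3 -m inch '10 0 0 4 0; 10 0 0 8 0; 10 0 0 12 0; 10 0 0 16 0; 10 0 0 16 0'; python3 -m inch '10 0 0 3 0; 10 0 0 6 0; 10 0 0 8 0; 10 0 0 9 0; 10 0 0 9 0'
```

```text
time_s: 6.72
position: [0.602, 0.1631, 0.1168]
tool_rot: [[0.004, 1.0, -0.001], [1.0, -0.004, -0.0], [-0.0, -0.001, -1.0]]
ft_force: [-0.7, -0.1, -1.8]
grip_width: 0.0185
time_s: 7.35
position: [0.6021, 0.163, 0.1091]
tool_rot: [[0.004, 1.0, 0.0], [1.0, -0.004, -0.0], [-0.0, 0.0, -1.0]]
ft_force: [-2.6, -0.8, 6.2]
grip_width: 0.0188
```

```bash
python3 -m inch '10 0 0 1 0; 10 0 0 2 0; 10 0 0 2 0; 10 0 0 2 0'; python3 look.py g
python3 - <<'E'
from geo import *
for n in("scene","top"):
    d=load(n,"g");c=proj(d,[[.602,.161,.12]])[0].astype(int);x,y=np.clip(c-50,0,[420,280])
    cv2.imwrite(f"pics/g_{n}.png",cv2.resize(d["color"][y:y+100,x:x+100],(500,500),interpolation=cv2.INTER_CUBIC))
E
```

```text
time_s: 7.85
position: [0.6022, 0.1631, 0.109]
tool_rot: [[0.004, 1.0, 0.002], [1.0, -0.004, -0.0], [-0.0, 0.002, -1.0]]
ft_force: [-8.6, -1.5, 18.9]
grip_width: 0.0189
scene 52.980750256067914 275.7310083262543 202.98290748165815 -0.07705337090206077 [0.935 0.425 0.588] [[-0.755, 0.655, -0.013], [0.414, 0.461, -0.785], [-0.508, -0.598, -0.62]]
top 56.797920685098745 279.3132845618878 212.85618653707172 0.03266159206075787 [ 0.456 -0.052  0.73 ] [[-0.004, -1.0, -0.002], [-0.995, 0.004, -0.104], [0.104, 0.002, -0.995]]
7.95 [0.602138   0.16309523 0.10898213] [[ 3.92984074e-03  9.99990639e-01  1.81074733e-03]
 [ 9.99992263e-01 -3.92952308e-03 -1.78958478e-04]
 [-1.71841429e-04  1.81143660e-03 -9.99998345e-01]] [-7.71476107 -1.79183533 18.87984996] 0.01872646609333433
```

View pics/g_scene.png

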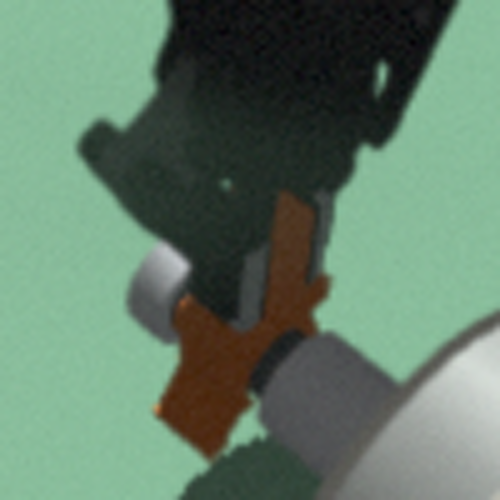

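The motion hit a hard stop at TCP z 0.109, against 0.1096 predicted for home, with the force rising to 19 N. I'll relax, release, retreat and check.

```bash
python3 -m inch '10 0 0 -2 0; 10 0 0 -2 0; 45 0 0 -2 0; 45 0 0 -2 0; 45 0 0 -2 0; 45 0 0 -12 0; 45 0 0 -40 0; 45 0 0 -90 0; 45 -40 -20 -110 0; 45 -90 -60 -110 0'
python3 -m inch '45 -50 -40 -10 0; 45 -100 -80 -10 0; 45 -100 -80 -10 0; 45 -100 -80 -10 0'; python3 look.py h
python3 - <<'E'
from geo import *
ims=[]
for n in("scene","top"):
    d=load(n,"h");c=proj(d,[[.602,.161,.09]])[0].astype(int);x,y=np.clip(c-40,0,[480,340])
    ims.append(cv2.resize(d["color"][y:y+80,x:x+80],(400,400),interpolation=cv2.INTER_CUBIC))
    h=hsv(d);m=np.zeros((420,560),bool);m[y:y+80,x:x+80]=1
    m&=(h[...,0]<16)&(h[...,1]>110);P,_=pts(d,m)
    print(n,len(P),P.min(0).round(4),P.max(0).round(4))
    i=P[:,2]>.135;print("handle top expected z .145:",P[i].mean(0).round(4),P[i].min(0).round(4),P[i].max(0).round(4),np.percentile(P[:,2],[90,97]).round(4),cv2.minAreaRect((P[i,:2]*1000).astype(np.float32)))
    for a in np.arange(.06,.15,.01):
        i=abs(P[:,2]-a)<.005
        if i.sum()>5:print(a.round(3),i.sum(),P[i].min(0).round(4),P[i].max(0).round(4))
    a=d["color"]
cv2.imwrite("pics/h2.png",np.hstack(ims))
d=load("top","h");h=hsv(d);m=(h[...,0]>105)&(h[...,0]<130)&(h[...,1]>120);m[:, :250]=0;m[:,350:]=0
P,_=pts(d,m);print("blue",P[P[:,2]>.056].mean(0))
E
```

```text
time_s: 9.2
position: [0.5434, 0.0738, 0.2184]
tool_rot: [[0.003, 1.0, 0.005], [1.0, -0.003, -0.001], [-0.001, 0.005, -1.0]]
ft_force: [1.0, -1.5, -0.4]
grip_width: 0.0449
time_s: 9.7
position: [0.4627, -0.0252, 0.227]
tool_rot: [[0.005, 1.0, 0.001], [1.0, -0.005, -0.0], [-0.0, 0.001, -1.0]]
ft_force: [1.1, -0.3, -0.6]
grip_width: 0.0451
scene 52.980750256067914 275.7310083262543 202.98290748165815 -0.07705337090206077 [0.935 0.425 0.588] [[-0.755, 0.655, -0.013], [0.414, 0.461, -0.785], [-0.508, -0.598, -0.62]]
top 56.797920685098745 279.3132845618878 212.85618653707172 0.03266159206075787 [ 0.456 -0.052  0.73 ] [[-0.004, -1.0, -0.002], [-0.995, 0.004, -0.104], [0.104, 0.002, -0.995]]
9.8 [ 0.46305777 -0.02447108  0.22650976] [[ 3.09945766e-03  9.99995043e-01  5.54304700e-04]
 [ 9.99995196e-01 -3.09947640e-03  3.29502322e-05]
 [ 3.46681232e-05  5.54199909e-04 -9.99999846e-01]] [-0.18647327  0.77164672 -1.29047045] 0.04491668761312211
scene 1001 [0.5031 0.1098 0.0007] [0.6309 0.1761 0.147 ]
handle top expected z .145: [0.6061 0.1656 0.1431] [0.5951 0.1524 0.135 ] [0.6141 0.1761 0.147
[... 379 characters left out ...]
 0.1757 0.105 ]
0.11 210 [0.581  0.1508 0.105 ] [0.6265 0.176  0.1149]
0.12 92 [0.5935 0.1538 0.115 ] [0.6139 0.1753 0.1248]
0.13 83 [0.5959 0.1525 0.1252] [0.6144 0.1751 0.1345]
0.14 150 [0.5951 0.1524 0.135 ] [0.6141 0.1761 0.1449]
top 174 [0.5051 0.0211 0.1018] [0.6233 0.1735 0.5208]
handle top expected z .145: [0.5982 0.158  0.1576] [0.5051 0.0211 0.1371] [0.6114 0.1735 0.5208] [0.1448 0.4451] ((562.493896484375, 95.30521392822266), (182.1630401611328, 26.534988403320312), 59.69643783569336)
0.11 10 [0.6204 0.1563 0.1051] [0.6224 0.171  0.1073]
0.14 144 [0.5913 0.1505 0.1371] [0.6114 0.1735 0.145 ]
blue [nan nan nan]<stdin>:16: RuntimeWarning: Mean of empty slice.
  ret = um.true_divide(
```

View pics/h2.png

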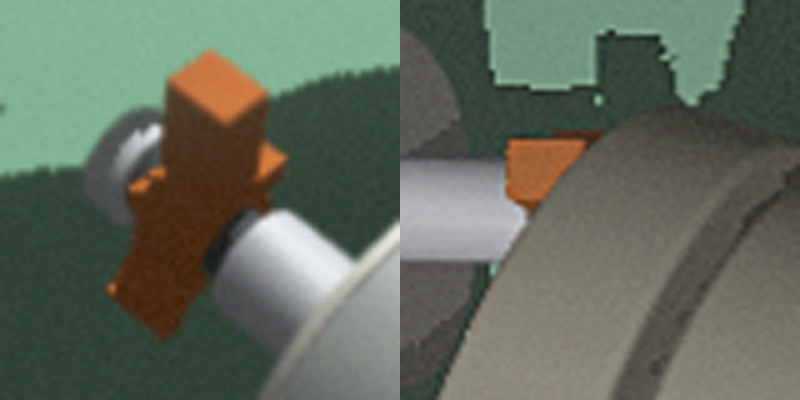

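View pics/scene_h.png

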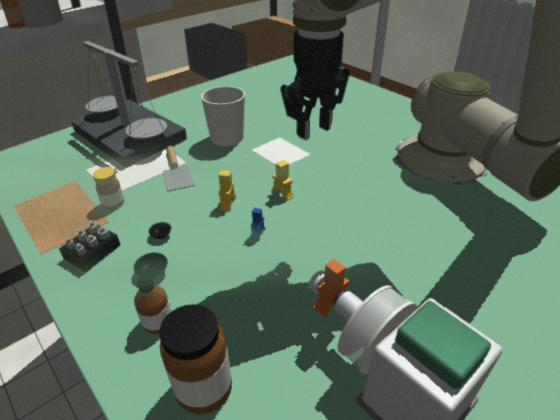

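The clip sits upright on the shaft: handle top z 0.145 and feet 0.061, both as expected when fully home, with x 0.6046 against shaft 0.6045 and y 0.164 against groove ≈0.163. The blue clip is still at (258,220), and the gripper is clear. I'm handing in.

```bash
python3 -c "
from rig import env
env.close_job()"
```

```text
the job is handed in; nothing more can be done
```

The orange clip is on the shaft in the wide groove, and I handed the job in at about 9.8 s, well inside the 40 s limit. I gripped it by the handle, turned it in line with the shaft and pushed it down. It met a hard stop at 19 N, with the tool tip at z 0.109 m against 0.1096 m predicted for fully home. I then released it and backed the arm away.

**Seating, from the scene camera after release:**

| | Measured | Expected |
|---|---|---|
| Handle top (z) | 0.145 m | 0.145 m |
| Feet (z) | 0.061 m | 0.061 m |
| Across the shaft (x) | 0.6046 m | 0.6045 m |
| Along the shaft (y) | about 0.164 m | about 0.163 m |

The seat's axis is within about 1° of the shaft's.

**Blue clip:** it stands where it was in the scene image, judged by eye at pixel (258,220). My numeric check on it failed because the arm blocked the top view.

**Disagreements:** the two cameras differed by about 4 mm in world x. I therefore compared clip and shaft within a single view. In the final top view the arm hid part of the clip, so the final seating numbers rest on the scene camera. I did not pull on the clip to test its hold.

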